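Flip a chip carrier over the edge of its rest

ROBOT

A 6-joint arm with a two-finger parallel gripper is mounted at the origin on a cart in front of the work surface, level with it; the furniture and walls round the work are solid. World frame = base frame: x ahead of the robot, y to its left, z up, the work surface at z = 0. Lengths are in m, angles in degrees, forces in N, time in s.
With the tool pointing down it reaches from about 0.275 to 0.85 m from the base axis. Payload 5.2 kg.
Tool frame: the origin (TCP) lies midway between the tips of the shut fingers; the grasp point (between the pads) lies pinch_z behind it (pinch_z is the distance from the TCP to the grasp point, in m); z points along the fingers, y is the line along which they close (so a half turn about z gives the same grasp; the last joint's range is limited). The gripper opens to 85 mm and grips with 20 to 120 N. Pads are 22 mm wide; open, the fingers measure 114 mm over their backs; the gripper's body (76 mm by 85 mm) begins 54 mm behind the grasp point. The pads swing forward as they close: fully open they stand 13 mm farther back than shut.
Start: joints at [62.865, 14.817, 87.949, -0, 77.235, -11.62], TCP at [0.147, 0.53, 0.231] pointing down, gripper open.
Joint ranges: [-179.93, 179.93], [-52.35, 119.4], [10.71, 147.94], [-69.91, 249.91], [12.55, 155.21], [-178.61, 178.61]. Speed limits (degrees/s): [147.25, 147.25, 180, 180, 180, 180].

INTERFACE

Orientations are given as a 3x3 rotation matrix whose columns are the frame's x, y, z axes.
In Python, from bench import * gives the robot as it stands.
- The arm moves only by the shell command python3 -m handwheel 'ROWS' [FORCE]. ROWS is a JSON object of lists of equal length, an entry for each row: "slide": the shift along the tool's x, y, z in cm, a list of three; "rot": the turn, a rotation vector about the tool's x, y, z in degrees, a list of three; "fingers": the finger opening in cm, from 0 to 8.54. A call has 1 to 10 rows; each row shifts and turns the commanded pose from where the row before left it, along the tool's axes as they then stand; what a row does not reach is not made up. A row lasts 1/10 s, in which the tool goes at most 50 mm and 8.59 degrees, less where a joint would pass 70% of its speed; a pose out of reach is approached as far as the arm can. A call with a gripper value outside its range is refused whole. The fingers move at their own pace and stop on an object; FORCE is the grip in N (left out, the last holds). Time passes only in rows, so rows that do not move let the fingers close. It gives the time, the measured TCP pose, the force, the opening and the grip force at its end, in the units of the state.
- read_state(): the state, without advancing time (a new reading comes with each control period).
- get_image(name): name is "side" or "top" or "wrist"; returns a dict with "image" (384x512x3 uint8, blue, green, red), "mtx" (3x3 intrinsics, pixels), "R" (3x3) and "t" (3): a world point X has camera coordinates R X + t. Camera axes: x right, y down, z forward; pixel columns grow to the right and rows downward; lengths in m; the calibration is good to about 2 mm. A picture is of the moment at which its call begins. There is no depth.
- job_done(): hands the job in; it is judged then, once.
The state is a dict: "clock": time; "qpos": joint angles; "joint_vel": joint speeds; "joint_efforts": joint torques, N m; "tool_pos": TCP position; "eef_rot": TCP orientation; "force": force on the tool from outside, world axes, zero at the start; "wrist_torque": the same for the moment, N m; "finger_gap": finger opening in m; "finger_force": force on a finger pad.
Only numpy, scipy, OpenCV 4.12 (cv2) and the standard library are available. Lean on these libraries where they do the work, as an engineer would, in place of code of your own. Each camera call takes 0.05 s, during which the arm holds its last target. There are 200 camera calls.

TASK

The orange chip carrier lies on the bench with its ports facing down. Without gripping or lifting it, gently push it with the fingertips against the front edge of the low white rest, tip it up there and over the edge so that it falls onto the rest with its ports up, and then push it home until it lies flat on the rest against the fence at the back. Leave the other things on the bench alone.

Things in the scene. Friction and masses are not known exactly. Their poses are not given: they have to be found in the camera images.
- carrier: Orange plate (chip carrier), 70 mm (its x) by 92 mm (its y) by 10 mm, edges rounded 1 mm, 40 to 85 g, loose. Origin at its middle, half way through its thickness. Its z axis points out of the plain back (four dark screws), up at the start; the port side (glass chip, blue ports, recessed: it lies flat either way up) is down. Its x axis points roughly along the rest's x, with a gap of 30 to 60 mm to the rest.
- push_side (a point): Middle of the carrier's 92 mm long side away from the rest (carrier x = -35 mm, half thickness). Ordinary friction: with the carrier pressed by a fingertip on this side against the rest's front (10 to 15 N, the tip close to the bench), this side rises with the fingertip as that moves up in an arc, while the carrier pivots on its other long side. Stood up on that 10 mm thick side it is just stable and can be pushed over.
- rest: White low platform, fixed to the bench, 82 mm deep (its x) by 116 mm wide (its y), 12 mm high. Origin on the bench at the middle of the foot of its front face. x points level from the front face to the fence: the direction in which to push; z up. The front face (x = 0) is a vertical wall 12 mm high with a black strip; the flat top runs from x = 0 to 76 mm.
- home (a point): Centre of the carrier when it lies on the rest touching the fence: 41 mm behind the front face, 17 mm above the bench. The fence stands along the back of the rest, 6 mm thick, its near face 76 mm behind the front face, its top 20 mm above the bench. After falling over the edge the carrier usually lies some 20 to 35 mm short of this, flat, partly overhanging the front.
- corner_0 (a point): Corner of the carrier at half thickness: carrier x = -35 mm, y = -46 mm, z = 0.
- corner_1 (a point): Corner of the carrier at half thickness: carrier x = -35 mm, y = 46 mm, z = 0.
- corner_2 (a point): Corner of the carrier at half thickness: carrier x = 35 mm, y = -46 mm, z = 0.
- corner_3 (a point): Corner of the carrier at half thickness: carrier x = 35 mm, y = 46 mm, z = 0.
- foam_rack: Bystander: white foam tube rack, 105 x 132 x 16 mm, loose. Origin at the centre of its underside.
- pcr_rack: Bystander: blue tube rack with a clear lid, 88 x 127 x 37 mm, loose. Origin at the centre of its underside.
- blue_ring: Bystander: blue oval plastic ring, 80 x 114 x 11 mm, loose. Origin at the centre of its underside.
- bottle_small: Bystander: small bottle with a green cap, 45 mm across, 92 mm high, loose. Origin at the centre of its underside.

How it is judged (in metres and radians):
On the way:
1. the carrier is tipped up on edge (57 to 123 degrees) at the front edge of the rest (angle between carrier's own z axis and vertical between 1 and 2.15 rad and x of carrier in the frame of rest between -0.055 and 0.05 m and y of carrier in the frame of rest between -0.045 and 0.045 m), for 0.05 s.
At the end, for the whole second after the job is handed in: The carrier lies still and flat on the rest with its ports up (within 5 degrees), home against the fence (centre within about 5 mm of the place where it touches the fence, turned less than 6 degrees), not more than 30 mm off the middle sideways (angle between carrier's own z axis and vertical above 3.05 rad and x of carrier in the frame of rest between 0.036 and 0.045 m and y of carrier in the frame of rest between -0.03 and 0.03 m and height (world z) of carrier between 0.014 and 0.02 m and angle between the x axis of carrier and the x axis of rest, either way round below 0.1 rad and linear speed of carrier below 0.01 m/s).
It fails at once if the carrier is lifted clear: all its corners more than 30 mm above the bench at once (height (world z) of each of corner_0, corner_1, corner_2, corner_3 above 0.03 m).
It fails at once if the fingers squeeze or ram the carrier with more than 40 N (contact force between the fingers and carrier above 40 N).
It fails at once if another thing on the bench is moved by more than 15 mm or knocked over (distance of any of foam_rack, pcr_rack, blue_ring, bottle_small from where it was at the start of the episode above 0.015 m or angle between any of foam_rack, pcr_rack, blue_ring, bottle_small's own z axis and vertical above 0.3 rad).
It also fails if it takes over 54 s, if anything falls off the work surface, if the arm or the gripper's body presses on something with over 40 N, if the wrist force passes 120 N, or if a joint passes its speed limit or range.

## Working session

There is one attempt and no reset: what is moved stays moved. The work goes in short steps, Python scripts to look and compute and a shell command to move; the robot and the scene stay as the last step left them, time stands still between calls to the robot, and variables do not carry over. Pictures are saved under pics/ and viewed, at most 10 in all, crops included, and the job is handed in when it is done.

```bash
mkdir -p pics; python3 - <<'E'
from bench import *
import cv2,numpy as np,pickle
d={}
for n in("side","top"):
    g=get_image(n);d[n]=g;cv2.imwrite(f"pics/{n}0.png",g["image"])
    print(n,g["mtx"],g["R"],g["t"])
pickle.dump(d,open("im0.pkl","wb"))
print(read_state())
E
```

```text
side [[443.2163098    0.         257.2758418 ]
 [  0.         443.2163098  200.00619942]
 [  0.           0.           1.        ]] [[ 0.9419162  -0.33534165  0.01843488]
 [-0.1606347  -0.49804025 -0.85214576]
 [ 0.29494128  0.79968862 -0.52297969]] [-0.5128703   0.11939114  1.4131759 ]
top [[487.94032124   0.         247.33693462]
 [  0.         487.94032124 183.75730201]
 [  0.           0.           1.        ]] [[-0.01513627 -0.99985193 -0.00818628]
 [-0.98651605  0.01626775 -0.16285407]
 [ 0.16296313  0.00561089 -0.98661621]] [-0.01537013  0.52741915  1.42974852]
{'clock': 0.1, 'qpos': array([ 6.28644782e+01,  1.48556369e+01,  8.80031507e+01, -2.07939360e-03,
        7.72355011e+01, -1.16216074e+01]), 'joint_vel': array([-0.08789863, -0.09625278, -0.17060696,  0.08579676, -0.02644178,
       -0.02052794]), 'joint_efforts': array([ 1.79417933e-03, -4.46973825e+01, -2.91246307e+01, -3.56361061e-04,
        6.31378600e-03, -4.05543460e-05]), 'tool_pos': array([0.14690123, 0.52953527, 0.23056424]), 'eef_rot': array([[-9.63567571e-01,  2.67464051e-01, -7.19075202e-04],
       [ 2.67464853e-01,  9.63566479e-01, -1.48065544e-03],
       [ 2.96854659e-04, -1.61903891e-03, -9.99998645e-01]]), 'force': array([-0.31722128, -0.53522336, -0.36975066]), 'wrist_torque': array([-0.02714895, -0.04447911,  0.00363844]), 'finger_force': 0.0, 'finger_gap': 0.08547079771227638}
```

View pics/top0.png

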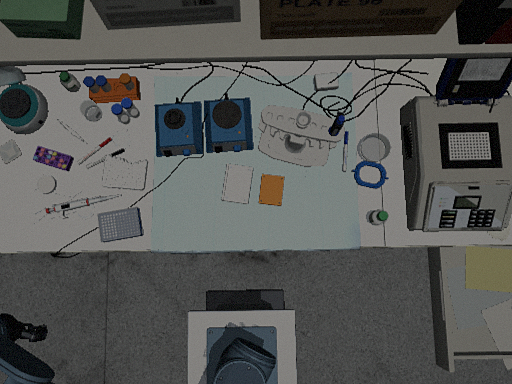

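View pics/side0.png

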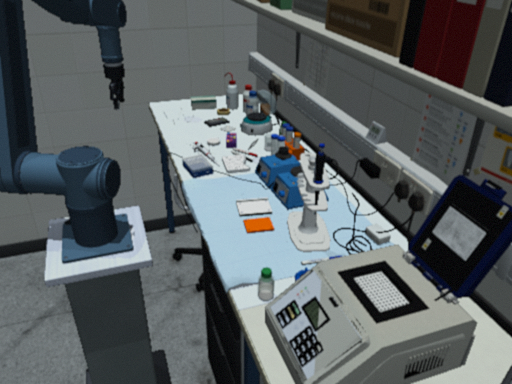

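Top view: the orange carrier is at about (271,190) and the white rest at (237,184), so the push goes along world +y. In the side view they are at (258,225) and (254,208). I'll enlarge both.

```bash
python3 - <<'E'
import cv2,numpy as np,pickle
d=pickle.load(open("im0.pkl","rb"))
a=cv2.resize(d["top"]["image"][155:215,212:292],None,fx=7,fy=7,interpolation=cv2.INTER_CUBIC)
b=cv2.resize(d["side"]["image"][192:238,228:280],None,fx=9,fy=9,interpolation=cv2.INTER_CUBIC)
cv2.imwrite("pics/cT.png",a);cv2.imwrite("pics/cS.png",b)
# orange blob rects
for n in d:
    g=d[n];h=cv2.cvtColor(g["image"],cv2.COLOR_BGR2HSV)
    m=cv2.inRange(h,(5,150,90),(22,255,255))
    m[:, :200]=0;m[:150]=0
    c=max(cv2.findContours(m,0,1)[0],key=cv2.contourArea)
    print(n,cv2.minAreaRect(c),cv2.approxPolyDP(c,3,True).reshape(-1,2).tolist())
E
```

```text
side ((258.423095703125, 224.3846435546875), (12.527507781982422, 28.031848907470703), 82.87498474121094) [[273, 228], [268, 218], [244, 220], [248, 232]]
top ((270.9384765625, 189.49229431152344), (22.078182220458984, 28.52798843383789), 7.125016689300537) [[262, 174], [259, 202], [280, 204], [283, 177]]
```

View pics/cT.png

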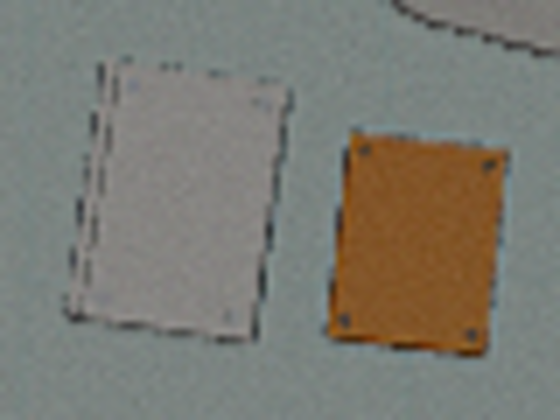

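View pics/cS.png

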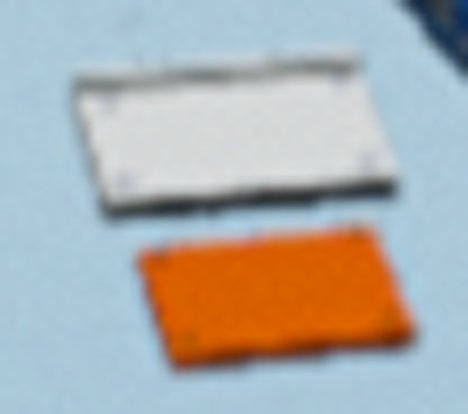

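The top crop shows the carrier's corners at (349,133), (508,150), (487,355) and (330,335), and the rest's front top edge from (292,88) to (258,340). The side crop shows the same corners and edge clearly, so I can triangulate them.

```bash
cat > h.py <<'E'
import cv2,numpy as np
def P(g): return g["mtx"]@np.hstack([g["R"],np.array(g["t"]).reshape(3,1)])
def tri(ga,pa,gb,pb):
    X=cv2.triangulatePoints(P(ga),P(gb),np.array(pa,float).T,np.array(pb,float).T);return (X[:3]/X[3]).T
def plane(g,p,z):
    o=[]
    C=-g["R"].T@g["t"]
    for u in p:
        r=g["R"].T@np.linalg.inv(g["mtx"])@np.array([u[0],u[1],1.]);o.append(C+r*(z-C[2])/r[2])
    return np.array(o)
E
python3 - <<'E'
import pickle;from h import *
np.set_printoptions(precision=4,suppress=True)
d=pickle.load(open("im0.pkl","rb"));t,s=d["top"],d["side"]
T=lambda a:np.array(a)/7+[212,155]-.43; S=lambda a:np.array(a)/9+[228,192]-.44
ct=T([(330,335),(349,133),(487,355),(508,150)]);cs=S([(138,252),(375,228),(175,358),(413,335)])
rt=T([(258,340),(292,88)]);rs=S([(103,203),(395,182)])
X=tri(t,ct,s,cs);print("car",X,X.mean(0));X2=tri(t,rt,s,rs);print("rest",X2)
for g,p in((t,ct),(s,cs)):print(plane(g,p,.01),plane(g,p,.01).mean(0))
for g,p in((t,rt),(s,rs)):print(plane(g,p,.012),plane(g,p,.012).mean(0))
for g,p in((t,T([(70,318),(103,62)])),(s,S([(75,78),(362,55)]))):print('fence',plane(g,p,.02))
E
```

```text
car [[ 0.4734 -0.0574  0.0068]
 [ 0.5644 -0.0677  0.0053]
 [ 0.4642 -0.1262  0.0065]
 [ 0.5543 -0.1376  0.005 ]] [ 0.5141 -0.0972  0.0059]
rest [[ 0.4706 -0.0256  0.0097]
 [ 0.5837 -0.0424  0.007 ]]
[[ 0.474  -0.0575  0.01  ]
 [ 0.5638 -0.0676  0.01  ]
 [ 0.464  -0.1261  0.01  ]
 [ 0.555  -0.1377  0.01  ]] [ 0.5142 -0.0972  0.01  ]
[[ 0.4707 -0.0618  0.01  ]
 [ 0.5612 -0.0742  0.01  ]
 [ 0.4623 -0.1308  0.01  ]
 [ 0.5493 -0.1442  0.01  ]] [ 0.5109 -0.1028  0.01  ]
[[ 0.472  -0.026   0.012 ]
 [ 0.5842 -0.0428  0.012 ]] [ 0.5281 -0.0344  0.012 ]
[[ 0.4674 -0.0288  0.012 ]
 [ 0.5788 -0.0496  0.012 ]] [ 0.5231 -0.0392  0.012 ]
fence [[0.482  0.0558 0.02  ]
 [0.5957 0.0405 0.02  ]]
fence [[0.4804 0.049  0.02  ]
 [0.5953 0.0305 0.02  ]]
```

```bash
Z='[0,0,0]'; python3 -m handwheel '{"slide":[[-3.3,-3.6,0],[-3.3,-3.6,0],[-3.3,-3.6,0],[-3.3,-3.6,0],[-3.3,-3.6,0],[-3.3,-3.6,0],[-3.3,-3.6,0],[-3.3,-3.6,0]],"rot":[[0,0,0],[0,0,0],[0,0,0],[0,0,0],[0,0,0],[0,0,0],[0,0,0],[0,0,0]],"fingers":[5,5,5,5,5,5,5,5]}'
python3 -m handwheel '{"slide":[[-3.3,-3.6,0],[-3.3,-3.6,0],[-3.3,-3.6,0],[-3.3,-3.6,0],[-3.3,-3.6,0],[-3.3,-3.6,0],[-3.3,-3.6,0],[-3.3,-3.6,0]],"rot":[[0,0,0],[0,0,0],[0,0,0],[0,0,0],[0,0,0],[0,0,0],[0,0,0],[0,0,0]],"fingers":[5,5,5,5,5,5,5,5]}'
python3 -m handwheel '{"slide":[[0,0,0],[0,0,0],[0,0,0],[0,0,0],[0,0,0],[0,0,0],[0,0,0],[0,0,0],[0,0,0],[0,0,0]],"rot":[[0,0,8.35],[0,0,8.35],[0,0,8.35],[0,0,8.35],[0,0,8.35],[0,0,8.35],[0,0,8.35],[0,0,8.35],[0,0,8.35],[0,0,8.35]],"fingers":[5,5,5,5,5,5,5,5,5,5]}'
```

```text
clock: 0.9
tool_pos: [0.3246, 0.1801, 0.2313]
eef_rot: [[-0.964, 0.267, 0.0], [0.267, 0.964, 0.0], [-0.0, 0.0, -1.0]]
force: [1.3, -0.5, 0.3]
finger_gap: 0.05
finger_force: 0.0
clock: 1.7
tool_pos: [0.5021, -0.1683, 0.2309]
eef_rot: [[-0.963, 0.268, -0.001], [0.268, 0.963, 0.001], [0.001, 0.0, -1.0]]
force: [1.7, 0.7, 0.4]
finger_gap: 0.0504
finger_force: 0.0
clock: 2.7
tool_pos: [0.5015, -0.1661, 0.2308]
eef_rot: [[0.163, 0.987, -0.001], [0.987, -0.163, 0.001], [0.0, -0.001, -1.0]]
force: [-0.1, -0.2, 0.7]
finger_gap: 0.0502
finger_force: 0.0
```

```bash
python3 - <<'E'
from bench import *
import cv2,pickle
g=get_image("wrist");pickle.dump(g,open("w1.pkl","wb"));cv2.imwrite("pics/w1.png",cv2.resize(g["image"],None,fx=1.5,fy=1.5,interpolation=cv2.INTER_CUBIC))
E
```

```text
(no output)
```

View pics/w1.png

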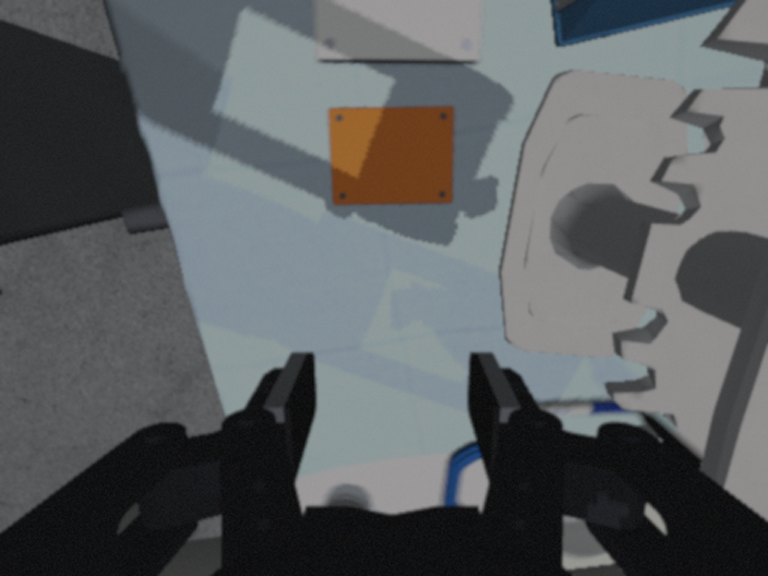

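The wrist view shows the carrier's corners at (330,108), (453,107), (452,203) and (333,205), and the rest's front edge from (318,61) to (480,61). A white instrument base stands to the right, with its left edge at x≈500 px.

```bash
python3 - <<'E'
import pickle;from h import *
np.set_printoptions(precision=4,suppress=True)
g=pickle.load(open("w1.pkl","rb"))
f=lambda a:np.array(a)/1.5-.17
c=plane(g,f([(330,107),(453,106),(453,204),(333,206)]),.01);r=plane(g,f([(317,61),(481,61)]),.012);m=plane(g,f([(500,280),(515,345),(520,150),(605,400)]),.02)
print(c,c.mean(0));print(r,r.mean(0),np.linalg.norm(r[1]-r[0]),np.degrees(np.arctan2(*(r[1]-r[0])[[1,0]])));print(m)
print(np.degrees(np.arctan2(*(c[1]-c[0])[[1,0]])),np.degrees(np.arctan2(*(c[2]-c[3])[[1,0]])), -g["R"].T@g["t"])
E
```

```text
[[ 0.474  -0.0563  0.01  ]
 [ 0.5621 -0.0702  0.01  ]
 [ 0.5531 -0.1399  0.01  ]
 [ 0.4621 -0.1264  0.01  ]] [ 0.5128 -0.0982  0.01  ]
[[ 0.4712 -0.0253  0.012 ]
 [ 0.5851 -0.0442  0.012 ]] [ 0.5282 -0.0347  0.012 ] 0.11541208890359078 -9.430280614736665
[[ 0.5807 -0.2029  0.02  ]
 [ 0.5872 -0.2594  0.02  ]
 [ 0.6047 -0.1084  0.02  ]
 [ 0.6574 -0.3216  0.02  ]]
-8.991120989108397 -8.474111301661935 [ 0.5129 -0.0964  0.3733]
```

```bash
python3 -m handwheel '{"slide":[[0,0,4.5],[0,0,4.5],[0,0,4.5],[0,0,4.5],[0,0,2.0],[0,0,0],[0,0,0]],"rot":[[0,0,0],[0,0,0],[0,0,0],[0,0,0],[0,0,0],[0,0,0],[0,0,0]],"fingers":[5,5,5,5,5,5,5]}'
python3 -m handwheel '{"slide":[[0,0,0.4],[0,0,0.2],[0,0,0.2],[0,0,0]],"rot":[[0,0,0],[0,0,0],[0,0,0],[0,0,0]],"fingers":[5,5,5,5]}'
```

```text
clock: 3.45
tool_pos: [0.5019, -0.1664, 0.0315]
eef_rot: [[0.155, 0.988, -0.0], [0.988, -0.155, 0.0], [0.0, -0.0, -1.0]]
force: [0.2, -0.2, -0.2]
finger_gap: 0.0498
finger_force: 0.0
clock: 3.85
tool_pos: [0.502, -0.1664, 0.0237]
eef_rot: [[0.156, 0.988, 0.001], [0.988, -0.156, -0.0], [-0.0, 0.001, -1.0]]
force: [-0.2, -0.1, 0.5]
finger_gap: 0.05
finger_force: 0.0
```

```bash
python3 -m handwheel '{"slide":[[0,0,0.6],[0,0,0.6],[0,0,0.3],[0,0,0]],"rot":[[0,0,0],[0,0,0],[0,0,0],[0,0,0]],"fingers":[5,5,5,5]}'
python3 -m handwheel '{"slide":[[0,0,0.2],[0,0,0.2],[0,0,0.1],[0,0,0]],"rot":[[0,0,0],[0,0,0],[0,0,0],[0,0,0]],"fingers":[5,5,5,5]}'
```

```text
clock: 4.25
tool_pos: [0.5013, -0.166, 0.0075]
eef_rot: [[0.157, 0.988, -0.001], [0.988, -0.157, 0.001], [0.001, -0.001, -1.0]]
force: [0.2, -0.0, -0.1]
finger_gap: 0.0497
finger_force: 0.0
clock: 4.65
tool_pos: [0.5017, -0.1662, 0.0032]
eef_rot: [[0.157, 0.988, -0.0], [0.988, -0.157, 0.0], [0.0, -0.0, -1.0]]
force: [-0.0, 0.1, 0.7]
finger_gap: 0.0498
finger_force: 0.0
```

```bash
python3 - <<'E'
from bench import *
import cv2
g=get_image("side");cv2.imwrite("pics/s2.png",cv2.resize(g["image"][165:245,215:295],None,fx=7,fy=7,interpolation=cv2.INTER_CUBIC))
E
```

```text
(no output)
```

View pics/s2.png

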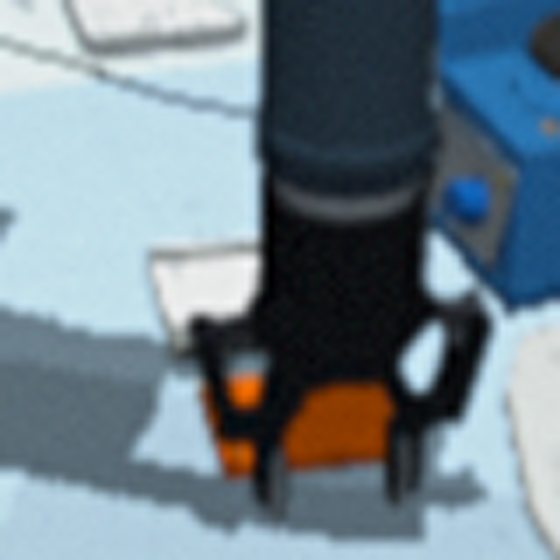

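The side view shows both fingertips just behind the carrier's long side and almost on the bench. I'll feel for the bench next.

```bash
python3 -m handwheel '{"slide":[[0,0,0.2],[0,0,0.1],[0,0,0]],"rot":[[0,0,0],[0,0,0],[0,0,0]],"fingers":[5,5,5]}'
python3 -m handwheel '{"slide":[[0,0,0.1],[0,0,0.1],[0,0,0]],"rot":[[0,0,0],[0,0,0],[0,0,0]],"fingers":[5,5,5]}'
```

```text
clock: 5.0
tool_pos: [0.5017, -0.1662, 0.0001]
eef_rot: [[0.157, 0.988, -0.0], [0.988, -0.157, 0.0], [0.0, -0.0, -1.0]]
force: [-0.4, 0.5, -1.2]
finger_gap: 0.0497
finger_force: 0.0
clock: 5.3
tool_pos: [0.5017, -0.1662, -0.0018]
eef_rot: [[0.157, 0.988, -0.0], [0.988, -0.157, 0.0], [0.0, -0.0, -1.0]]
force: [-0.3, -0.3, 0.2]
finger_gap: 0.0493
finger_force: 0.0
```

```bash
python3 -m handwheel '{"slide":[[0,0,0.1],[0,0,0.1],[0,0,0]],"rot":[[0,0,0],[0,0,0],[0,0,0]],"fingers":[5,5,5]}'
python3 -m handwheel '{"slide":[[0,0,0.1],[0,0,0.1],[0,0,0]],"rot":[[0,0,0],[0,0,0],[0,0,0]],"fingers":[5,5,5]}'
```

```text
clock: 5.6
tool_pos: [0.5019, -0.1663, -0.003]
eef_rot: [[0.157, 0.988, 0.0], [0.988, -0.157, -0.0], [-0.0, 0.0, -1.0]]
force: [-1.3, 1.4, 7.5]
finger_gap: 0.0496
finger_force: 3.4
clock: 5.9
tool_pos: [0.5019, -0.1664, -0.0031]
eef_rot: [[0.156, 0.988, 0.001], [0.988, -0.156, -0.001], [-0.001, 0.001, -1.0]]
force: [-6.3, 3.6, 24.9]
finger_gap: 0.0503
finger_force: 12.6
```

```bash
python3 -m handwheel '{"slide":[[0,0,-0.5],[0,0,0],[0.5,0,0],[0.5,0,0],[0.5,0,0],[0.4,0,0],[0.2,0,0],[0.2,0,0],[0.2,0,0],[0,0,0]],"rot":[[0,0,0],[0,0,0],[0,0,0],[0,0,0],[0,0,0],[0,0,0],[0,0,0],[0,0,0],[0,0,0],[0,0,0]],"fingers":[5,5,5,5,5,5,5,5,5,5]}'
python3 -m handwheel '{"slide":[[0.3,0,0],[0.3,0,0],[0.3,0,0],[0.3,0,0],[0.3,0,0],[0.3,0,0],[0.2,0,0],[0,0,0]],"rot":[[0,0,0],[0,0,0],[0,0,0],[0,0,0],[0,0,0],[0,0,0],[0,0,0],[0,0,0]],"fingers":[5,5,5,5,5,5,5,5]}'
```

```text
clock: 6.9
tool_pos: [0.5057, -0.1414, -0.0007]
eef_rot: [[0.157, 0.988, -0.0], [0.988, -0.157, 0.0], [0.0, -0.0, -1.0]]
force: [-0.1, -0.2, 0.5]
finger_gap: 0.0501
finger_force: 0.0
clock: 7.7
tool_pos: [0.5088, -0.1214, -0.0007]
eef_rot: [[0.156, 0.988, -0.0], [0.988, -0.156, 0.0], [0.0, -0.0, -1.0]]
force: [0.4, -0.8, -0.4]
finger_gap: 0.0499
finger_force: 0.0
```

```bash
python3 -m handwheel '{"slide":[[0.2,0,0],[0.2,0,0],[0.1,0,0],[0,0,0]],"rot":[[0,0,0],[0,0,0],[0,0,0],[0,0,0]],"fingers":[5,5,5,5]}'
python3 -m handwheel '{"slide":[[0.1,0,0],[0,0,0]],"rot":[[0,0,0],[0,0,0]],"fingers":[5,5]}'
python3 -m handwheel '{"slide":[[0.1,0,0],[0,0,0]],"rot":[[0,0,0],[0,0,0]],"fingers":[5,5]}'
```

```text
clock: 8.1
tool_pos: [0.5096, -0.1167, -0.0007]
eef_rot: [[0.157, 0.988, -0.0], [0.988, -0.157, 0.0], [0.0, -0.0, -1.0]]
force: [-0.7, 0.1, 0.1]
finger_gap: 0.0499
finger_force: 0.0
clock: 8.3
tool_pos: [0.5098, -0.1158, -0.0007]
eef_rot: [[0.157, 0.988, -0.0], [0.988, -0.157, 0.0], [0.0, -0.0, -1.0]]
force: [1.2, -0.6, 0.3]
finger_gap: 0.05
finger_force: 0.0
clock: 8.5
tool_pos: [0.5099, -0.1148, -0.0007]
eef_rot: [[0.157, 0.988, -0.0], [0.988, -0.157, 0.0], [0.0, -0.0, -1.0]]
force: [-0.2, 0.3, -0.7]
finger_gap: 0.0502
finger_force: 0.0
```

```bash
python3 -m handwheel '{"slide":[[0.1,0,0],[0.1,0,0],[0,0,0]],"rot":[[0,0,0],[0,0,0],[0,0,0]],"fingers":[5,5,5]}'
python3 -m handwheel '{"slide":[[0.1,0,0],[0.1,0,0],[0,0,0]],"rot":[[0,0,0],[0,0,0],[0,0,0]],"fingers":[5,5,5]}'
python3 - <<'E'
from bench import *
import cv2
g=get_image("wrist");cv2.imwrite("pics/w3.png",g["image"])
E
```

```text
clock: 8.8
tool_pos: [0.5102, -0.1131, -0.0007]
eef_rot: [[0.156, 0.988, -0.0], [0.988, -0.156, -0.0], [-0.0, -0.0, -1.0]]
force: [0.2, -1.6, -0.3]
finger_gap: 0.0501
finger_force: 0.8
clock: 9.1
tool_pos: [0.5103, -0.1129, -0.0005]
eef_rot: [[0.156, 0.988, -0.0], [0.988, -0.156, -0.003], [-0.003, -0.0, -1.0]]
force: [-3.8, -10.2, 0.2]
finger_gap: 0.0498
finger_force: 5.1
```

View pics/w3.png

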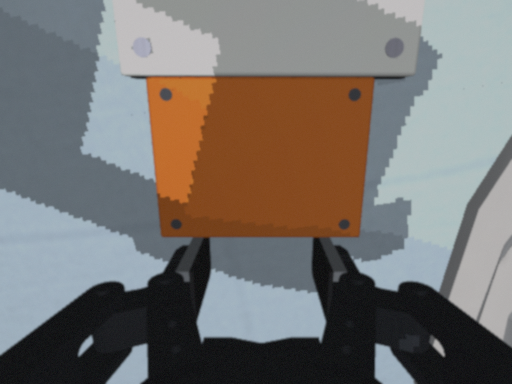

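The wrist view shows the carrier square against the rest's front (row 75) and both tips on its long side (row 237). The push force is about 11 N. I'll start the arc.

```bash
python3 -m handwheel '{"slide":[[0.03,0,0],[0,0,-0.1],[0,0,-0.1],[0,0,-0.1],[0,0,0]],"rot":[[0,0,0],[0,0,0],[0,0,0],[0,0,0],[0,0,0]],"fingers":[5,5,5,5,5]}'
python3 -m handwheel '{"slide":[[0,0,-0.1],[0,0,-0.1],[0,0,-0.1],[0,0,0]],"rot":[[0,0,0],[0,0,0],[0,0,0],[0,0,0]],"fingers":[5,5,5,5]}'
```

```text
clock: 9.65
tool_pos: [0.5104, -0.1129, 0.0026]
eef_rot: [[0.156, 0.988, -0.0], [0.988, -0.156, -0.003], [-0.003, 0.0, -1.0]]
force: [-4.2, -10.8, -0.7]
finger_gap: 0.0501
finger_force: 5.5
clock: 10.05
tool_pos: [0.5104, -0.1128, 0.0056]
eef_rot: [[0.156, 0.988, -0.0], [0.988, -0.156, -0.003], [-0.003, 0.0, -1.0]]
force: [-2.6, -9.9, 0.3]
finger_gap: 0.0502
finger_force: 5.2
```

```bash
cat > o.py <<'E'
from bench import *
import cv2,sys,numpy as np
def orange(n="wrist"):
    g=get_image(n);m=cv2.inRange(cv2.cvtColor(g["image"],cv2.COLOR_BGR2HSV),(5,150,40),(22,255,255))
    c=max(cv2.findContours(m,0,1)[0],key=cv2.contourArea)
    return g,cv2.approxPolyDP(c,4,True).reshape(-1,2)
if __name__=="__main__":
    for n in sys.argv[1:]: print(n,orange(n)[1].tolist())
    print(np.round(read_state()["force"],1))
E
python3 o.py wrist side; python3 - <<'E'
import cv2
from o import *
im=cv2.imread("pics/w3.png");m=cv2.inRange(cv2.cvtColor(im,cv2.COLOR_BGR2HSV),(5,150,40),(22,255,255))
c=max(cv2.findContours(m,0,1)[0],key=cv2.contourArea);print(cv2.approxPolyDP(c,4,True).reshape(-1,2).tolist())
E
```

```text
wrist [[152, 79], [163, 235], [358, 234], [367, 79]]
side [[253, 214], [253, 224], [266, 223], [267, 213]]
[-3.6 -9.8 -0.9]
[[147, 77], [163, 235], [358, 234], [372, 77]]
```

The push edge keeps its width in the wrist view while the front edge shrinks, so the carrier is rising with the tips. I'll continue along the arc.

```bash
python3 -m handwheel '{"slide":[[0,0,-0.15],[0,0,-0.15],[0,0,-0.15],[0,0,-0.15],[0,0,0]],"rot":[[0,0,0],[0,0,0],[0,0,0],[0,0,0],[0,0,0]],"fingers":[5,5,5,5,5]}'
python3 -m handwheel '{"slide":[[0.01,0,-0.15],[0.02,0,-0.15],[0.02,0,-0.15],[0.03,0,-0.15],[0,0,0]],"rot":[[0,0,0],[0,0,0],[0,0,0],[0,0,0],[0,0,0]],"fingers":[5,5,5,5,5]}'; python3 o.py wrist side
```

```text
clock: 10.65
tool_pos: [0.5105, -0.1124, 0.0117]
eef_rot: [[0.156, 0.988, -0.0], [0.988, -0.156, -0.002], [-0.002, 0.0, -1.0]]
force: [-2.9, -7.7, 0.0]
finger_gap: 0.05
finger_force: 4.2
clock: 11.15
tool_pos: [0.5107, -0.1114, 0.0178]
eef_rot: [[0.156, 0.988, 0.0], [0.988, -0.156, -0.002], [-0.002, 0.0, -1.0]]
force: [-2.8, -7.6, 2.2]
finger_gap: 0.05
finger_force: 3.8
wrist [[161, 84], [164, 234], [357, 233], [358, 84]]
side [[285, 141], [288, 152], [298, 159], [303, 148], [295, 149], [292, 139]]
[-2.2 -8.   1.8]
```

```bash
python3 -m handwheel '{"slide":[[0.03,0,-0.13],[0.04,0,-0.13],[0.04,0,-0.13],[0.04,0,-0.13],[0,0,0]],"rot":[[0,0,0],[0,0,0],[0,0,0],[0,0,0],[0,0,0]],"fingers":[5,5,5,5,5]}'
python3 -m handwheel '{"slide":[[0.05,0,-0.13],[0.05,0,-0.13],[0.05,0,-0.13],[0.05,0,-0.13],[0,0,0]],"rot":[[0,0,0],[0,0,0],[0,0,0],[0,0,0],[0,0,0]],"fingers":[5,5,5,5,5]}'; python3 o.py wrist
```

```text
clock: 11.75
tool_pos: [0.511, -0.1101, 0.023]
eef_rot: [[0.156, 0.988, 0.0], [0.988, -0.156, -0.003], [-0.003, 0.001, -1.0]]
force: [-3.5, -7.5, 3.0]
finger_gap: 0.0502
finger_force: 4.2
clock: 12.25
tool_pos: [0.5113, -0.1083, 0.0284]
eef_rot: [[0.156, 0.988, 0.0], [0.988, -0.156, -0.003], [-0.003, 0.001, -1.0]]
force: [-3.2, -8.4, 2.7]
finger_gap: 0.0495
finger_force: 4.6
wrist [[168, 93], [164, 233], [357, 232], [350, 92]]
[-3.3 -9.1  2.9]
```

```bash
python3 -m handwheel '{"slide":[[0.06,0,-0.13],[0.06,0,-0.13],[0.06,0,-0.13],[0.06,0,-0.13],[0,0,0]],"rot":[[0,0,0],[0,0,0],[0,0,0],[0,0,0],[0,0,0]],"fingers":[5,5,5,5,5]}'
python3 -m handwheel '{"slide":[[0.07,0,-0.12],[0.07,0,-0.12],[0.07,0,-0.12],[0.07,0,-0.12],[0,0,0]],"rot":[[0,0,0],[0,0,0],[0,0,0],[0,0,0],[0,0,0]],"fingers":[5,5,5,5,5]}'; python3 o.py wrist
```

```text
clock: 12.8
tool_pos: [0.5117, -0.106, 0.0337]
eef_rot: [[0.156, 0.988, 0.0], [0.988, -0.156, -0.003], [-0.003, 0.001, -1.0]]
force: [-4.1, -8.5, 3.7]
finger_gap: 0.0502
finger_force: 5.0
clock: 13.3
tool_pos: [0.5124, -0.1027, 0.0385]
eef_rot: [[0.156, 0.988, 0.001], [0.988, -0.156, -0.002], [-0.002, 0.001, -1.0]]
force: [-2.6, -6.1, 3.3]
finger_gap: 0.0503
finger_force: 3.8
wrist [[175, 106], [166, 233], [356, 231], [344, 105]]
[-2.5 -5.9  4.2]
```

```bash
python3 -m handwheel '{"slide":[[0.09,0,-0.1],[0.09,0,-0.11],[0.09,0,-0.11],[0.09,0,-0.11],[0,0,0]],"rot":[[0,0,0],[0,0,0],[0,0,0],[0,0,0],[0,0,0]],"fingers":[5,5,5,5,5]}'
python3 -m handwheel '{"slide":[[0.1,0,-0.1],[0.09,0,-0.1],[0.1,0,-0.1],[0.09,0,-0.1],[0,0,0]],"rot":[[0,0,0],[0,0,0],[0,0,0],[0,0,0],[0,0,0]],"fingers":[5,5,5,5,5]}'; python3 o.py wrist
```

```text
clock: 13.85
tool_pos: [0.5131, -0.0995, 0.043]
eef_rot: [[0.156, 0.988, 0.001], [0.988, -0.156, -0.003], [-0.003, 0.002, -1.0]]
force: [-2.8, -7.4, 4.3]
finger_gap: 0.0499
finger_force: 4.5
clock: 14.35
tool_pos: [0.5138, -0.0958, 0.0472]
eef_rot: [[0.156, 0.988, 0.001], [0.988, -0.156, -0.003], [-0.003, 0.002, -1.0]]
force: [-3.8, -7.1, 6.0]
finger_gap: 0.0503
finger_force: 5.0
wrist [[181, 118], [164, 224], [168, 235], [352, 235], [356, 230], [339, 118]]
[-2.6 -7.2  7.2]
```

```bash
python3 -m handwheel '{"slide":[[0.1,0,-0.1],[0.1,0,-0.1],[0.1,0,-0.1],[0.1,0,-0.09],[0,0,0]],"rot":[[0,0,0],[0,0,0],[0,0,0],[0,0,0],[0,0,0]],"fingers":[5,5,5,5,5]}'
python3 -m handwheel '{"slide":[[0.11,0,-0.09],[0.11,0,-0.09],[0.11,0,-0.09],[0.11,0,-0.08],[0,0,0]],"rot":[[0,0,0],[0,0,0],[0,0,0],[0,0,0],[0,0,0]],"fingers":[5,5,5,5,5]}'; python3 o.py wrist
```

```text
clock: 14.9
tool_pos: [0.5145, -0.0917, 0.0512]
eef_rot: [[0.156, 0.988, 0.002], [0.988, -0.156, -0.003], [-0.003, 0.002, -1.0]]
force: [-2.4, -6.0, 7.1]
finger_gap: 0.05
finger_force: 4.9
clock: 15.4
tool_pos: [0.5153, -0.0873, 0.0547]
eef_rot: [[0.156, 0.988, 0.002], [0.988, -0.156, -0.003], [-0.003, 0.002, -1.0]]
force: [-2.6, -6.1, 7.6]
finger_gap: 0.05
finger_force: 4.9
wrist [[186, 132], [164, 226], [168, 236], [352, 236], [356, 227], [334, 132]]
[-2.6 -6.6  7.6]
```

```bash
python3 -m handwheel '{"slide":[[0.12,0,-0.08],[0.12,0,-0.08],[0.12,0,-0.07],[0.12,0,-0.07],[0,0,0]],"rot":[[0,0,0],[0,0,0],[0,0,0],[0,0,0],[0,0,0]],"fingers":[5,5,5,5,5]}'
python3 -m handwheel '{"slide":[[0.13,0,-0.07],[0.13,0,-0.06],[0.13,0,-0.06],[0.13,0,-0.06],[0,0,0]],"rot":[[0,0,0],[0,0,0],[0,0,0],[0,0,0],[0,0,0]],"fingers":[5,5,5,5,5]}'; python3 o.py wrist
```

```text
clock: 15.95
tool_pos: [0.5162, -0.0825, 0.0579]
eef_rot: [[0.156, 0.988, 0.002], [0.988, -0.156, -0.003], [-0.003, 0.003, -1.0]]
force: [-2.8, -5.5, 9.5]
finger_gap: 0.0502
finger_force: 5.3
clock: 16.45
tool_pos: [0.5172, -0.0773, 0.0606]
eef_rot: [[0.156, 0.988, 0.003], [0.988, -0.156, -0.003], [-0.003, 0.003, -1.0]]
force: [-3.1, -5.0, 10.6]
finger_gap: 0.05
finger_force: 5.9
wrist [[165, 224], [168, 237], [352, 236], [355, 227], [330, 148], [321, 154], [318, 148], [201, 148], [199, 154], [189, 148]]
[-3.1 -6.   9.5]
```

```bash
python3 -m handwheel '{"slide":[[0.13,0,-0.06],[0.14,0,-0.05],[0.14,0,-0.05],[0.13,0,-0.05],[0,0,0]],"rot":[[0,0,0],[0,0,0],[0,0,0],[0,0,0],[0,0,0]],"fingers":[5,5,5,5,5]}'
python3 -m handwheel '{"slide":[[0.14,0,-0.05],[0.14,0,-0.04],[0.14,0,-0.04],[0.14,0,-0.04],[0,0,0]],"rot":[[0,0,0],[0,0,0],[0,0,0],[0,0,0],[0,0,0]],"fingers":[5,5,5,5,5]}'
python3 -m handwheel '{"slide":[[0.14,0,-0.04],[0.15,0,-0.03],[0.14,0,-0.03],[0.15,0,-0.03],[0,0,0]],"rot":[[0,0,0],[0,0,0],[0,0,0],[0,0,0],[0,0,0]],"fingers":[5,5,5,5,5]}'; python3 o.py wrist
```

```text
clock: 17.0
tool_pos: [0.5182, -0.0718, 0.0629]
eef_rot: [[0.156, 0.988, 0.003], [0.988, -0.156, -0.003], [-0.002, 0.003, -1.0]]
force: [-4.2, -5.4, 11.7]
finger_gap: 0.0497
finger_force: 6.3
clock: 17.5
tool_pos: [0.5191, -0.066, 0.0647]
eef_rot: [[0.156, 0.988, 0.003], [0.988, -0.156, -0.002], [-0.002, 0.004, -1.0]]
force: [-3.0, -3.2, 11.7]
finger_gap: 0.05
finger_force: 6.3
clock: 18.0
tool_pos: [0.5201, -0.0599, 0.0659]
eef_rot: [[0.156, 0.988, 0.003], [0.988, -0.156, -0.002], [-0.001, 0.004, -1.0]]
force: [-1.6, -2.4, 11.3]
finger_gap: 0.0499
finger_force: 5.9
wrist [[166, 223], [168, 237], [352, 237], [354, 226], [328, 175], [192, 175]]
[-1.6 -2.  11.1]
```

```bash
python3 -m handwheel '{"slide":[[0.15,0,-0.03],[0.15,0,-0.02],[0.15,0,-0.02],[0.15,0,-0.02],[0,0,0]],"rot":[[0,0,0],[0,0,0],[0,0,0],[0,0,0],[0,0,0]],"fingers":[5,5,5,5,5]}'
python3 -m handwheel '{"slide":[[0.15,0,-0.02],[0.15,0,-0.02],[0.15,0,-0.01],[0.1,0,0],[0,0,0]],"rot":[[0,0,0],[0,0,0],[0,0,0],[0,0,0],[0,0,0]],"fingers":[5,5,5,5,5]}'; python3 o.py wrist
```

```text
clock: 18.55
tool_pos: [0.5211, -0.0536, 0.0666]
eef_rot: [[0.157, 0.988, 0.003], [0.988, -0.157, -0.001], [-0.0, 0.003, -1.0]]
force: [-0.6, -0.4, 9.4]
finger_gap: 0.05
finger_force: 5.0
clock: 19.05
tool_pos: [0.5219, -0.0482, 0.0669]
eef_rot: [[0.157, 0.988, 0.003], [0.988, -0.157, -0.001], [-0.001, 0.003, -1.0]]
force: [0.6, -2.0, 8.6]
finger_gap: 0.0501
finger_force: 4.2
wrist [[167, 222], [168, 237], [312, 238], [321, 233], [336, 238], [352, 237], [353, 222], [328, 192], [192, 192]]
[-0.9 -1.2  7.7]
```

```bash
python3 -m handwheel '{"slide":[[0.15,0,-0.02],[0.15,0,-0.02],[0.15,0,-0.02],[0.15,0,0],[0,0,0]],"rot":[[0,0,0],[0,0,0],[0,0,0],[0,0,0],[0,0,0]],"fingers":[5,5,5,5,5]}'; python3 o.py wrist
python3 -m handwheel '{"slide":[[0.15,0,0],[0.15,0,0],[0.15,0,0],[0.15,0,0],[0,0,0]],"rot":[[0,0,0],[0,0,0],[0,0,0],[0,0,0],[0,0,0]],"fingers":[5,5,5,5,5]}'; python3 o.py wrist
```

```text
clock: 19.6
tool_pos: [0.5228, -0.042, 0.0673]
eef_rot: [[0.157, 0.988, 0.003], [0.988, -0.157, -0.001], [-0.0, 0.003, -1.0]]
force: [0.1, -1.0, 7.4]
finger_gap: 0.05
finger_force: 3.5
wrist [[167, 223], [168, 238], [313, 238], [321, 233], [351, 238], [353, 226], [327, 201], [193, 201]]
[0.9 0.1 7. ]
clock: 20.15
tool_pos: [0.5236, -0.0359, 0.0669]
eef_rot: [[0.157, 0.988, 0.003], [0.988, -0.157, -0.0], [0.0, 0.003, -1.0]]
force: [1.5, -0.1, 7.0]
finger_gap: 0.0501
finger_force: 3.1
wrist [[168, 223], [169, 238], [313, 238], [320, 233], [352, 238], [352, 222], [327, 210], [195, 210]]
[1.6 0.9 5.7]
```

```bash
python3 - <<'E'
from bench import *
import cv2
g=get_image("side");cv2.imwrite("pics/s4.png",cv2.resize(g["image"][165:245,215:295],None,fx=7,fy=7,interpolation=cv2.INTER_CUBIC))
E
```

```text
(no output)
```

View pics/s4.png

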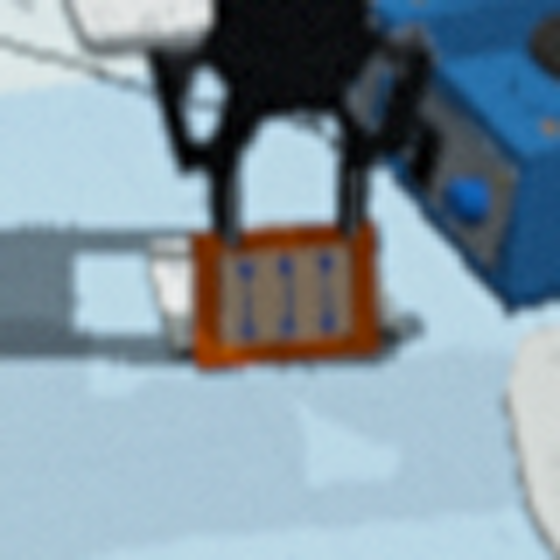

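The side view shows the carrier standing on edge at the rest's front, ports toward us and the tips on its upper edge. I'll push on over.

```bash
python3 -m handwheel '{"slide":[[0.15,0,0],[0.15,0,0],[0.15,0,0],[0.15,0,0],[0,0,0]],"rot":[[0,0,0],[0,0,0],[0,0,0],[0,0,0],[0,0,0]],"fingers":[5,5,5,5,5]}'; python3 o.py wrist side
```

```text
clock: 20.75
tool_pos: [0.5235, -0.0298, 0.066]
eef_rot: [[0.157, 0.988, 0.0], [0.988, -0.157, 0.0], [0.0, 0.0, -1.0]]
force: [2.1, -0.1, 3.3]
finger_gap: 0.0499
finger_force: 1.6
wrist [[168, 236], [313, 238], [322, 233], [352, 238], [352, 222], [196, 219], [169, 222]]
side [[266, 196], [248, 199], [265, 200], [265, 212], [257, 214], [245, 212], [242, 198], [243, 216], [268, 214]]
[1.8 1.2 2.7]
```

```bash
python3 -m handwheel '{"slide":[[0.15,0,0],[0.15,0,0],[0.15,0,0],[0.15,0,0],[0,0,0]],"rot":[[0,0,0],[0,0,0],[0,0,0],[0,0,0],[0,0,0]],"fingers":[5,5,5,5,5]}'; python3 o.py wrist side
```

```text
clock: 21.35
tool_pos: [0.5239, -0.0239, 0.0657]
eef_rot: [[0.156, 0.988, -0.001], [0.988, -0.156, 0.0], [0.0, -0.001, -1.0]]
force: [0.4, -0.3, 0.3]
finger_gap: 0.0497
finger_force: 0.0
wrist [[187, 161], [192, 236], [209, 237], [210, 261], [311, 262], [313, 236], [330, 236], [334, 160]]
side [[269, 212], [264, 203], [241, 205], [244, 216]]
[-0.5 -0.7 -0.2]
```

```bash
python3 - <<'E'
from o import *; from h import plane
np.set_printoptions(precision=4,suppress=True)
O=np.array([.528,-.0355]);A=np.array([[.163,.987],[-.987,.163]])
for n in("wrist","top"):
    g,p=orange(n) if n!="top" else (None,None)
    if g is None: continue
    print(p.tolist())
    w=plane(g,[(187,161),(334,160),(192,236),(330,236),(210,262),(311,262)],.022)
    print((w[:,:2]-O)@A.T)
cv2.imwrite("pics/w5.png",g["image"])
E
```

```text
[[187, 160], [191, 233], [208, 236], [210, 261], [312, 261], [313, 236], [330, 231], [334, 160]]
[[ 0.0474  0.0508]
 [ 0.0485 -0.0379]
 [-0.0017  0.0505]
 [-0.0012 -0.0388]
 [-0.0203  0.0396]
 [-0.0199 -0.0274]]Traceback (most recent call last):
  File "<stdin>", line 10, in <module>
TypeError: 'NoneType' object is not subscriptable
```

The carrier fell flat on the rest: its far edge is at 48 mm, its near edge at about −21 mm, and it sits 6 mm off-centre. So it needs about 28 mm more. I'll back off, lower, and push it home.

```bash
python3 -m handwheel '{"slide":[[-2.8,0,0],[-2.8,0,0],[0,0,0],[0,0,2],[0,0,2],[0,0,1.3],[0,0,0]],"rot":[[0,0,0],[0,0,0],[0,0,0],[0,0,0],[0,0,0],[0,0,0],[0,0,0]],"fingers":[5,5,5,5,5,5,5]}'
python3 -m handwheel '{"slide":[[0.4,0,0],[0.4,0,0],[0.3,0,0],[0.3,0,0],[0.3,0,0],[0.2,0,0],[0,0,0]],"rot":[[0,0,0],[0,0,0],[0,0,0],[0,0,0],[0,0,0],[0,0,0],[0,0,0]],"fingers":[5,5,5,5,5,5,5]}'; python3 o.py wrist
```

```text
clock: 22.2
tool_pos: [0.5141, -0.0786, 0.0113]
eef_rot: [[0.157, 0.988, -0.004], [0.988, -0.157, 0.002], [0.001, -0.004, -1.0]]
force: [-0.1, 0.4, -0.3]
finger_gap: 0.0499
finger_force: 0.0
clock: 22.9
tool_pos: [0.5186, -0.0604, 0.0131]
eef_rot: [[0.156, 0.988, 0.0], [0.988, -0.156, 0.0], [0.0, 0.0, -1.0]]
force: [1.2, -0.4, 0.9]
finger_gap: 0.0501
finger_force: 0.0
wrist [[147, 78], [162, 233], [356, 233], [369, 77]]
[-0.1  0.1 -0.3]
```

```bash
python3 -m handwheel '{"slide":[[0.3,0,0],[0.3,0,0],[0.3,0,0],[0.3,0,0],[0.3,0,0],[0.2,0,0],[0.1,0,0],[0.1,0,0],[0,0,0]],"rot":[[0,0,0],[0,0,0],[0,0,0],[0,0,0],[0,0,0],[0,0,0],[0,0,0],[0,0,0],[0,0,0]],"fingers":[5,5,5,5,5,5,5,5,5]}'
python3 -m handwheel '{"slide":[[0.1,0,0],[0.1,0,0],[0,0,0]],"rot":[[0,0,0],[0,0,0],[0,0,0]],"fingers":[5,5,5]}'
python3 -m handwheel '{"slide":[[0.1,0,0],[0,0,0]],"rot":[[0,0,0],[0,0,0]],"fingers":[5,5]}'
python3 o.py wrist
```

```text
clock: 23.85
tool_pos: [0.5215, -0.0418, 0.013]
eef_rot: [[0.157, 0.988, -0.0], [0.988, -0.157, 0.0], [0.0, -0.0, -1.0]]
force: [-0.2, -0.3, 0.1]
finger_gap: 0.05
finger_force: 0.0
clock: 24.15
tool_pos: [0.5218, -0.0399, 0.013]
eef_rot: [[0.157, 0.988, 0.0], [0.988, -0.157, 0.0], [0.0, 0.0, -1.0]]
force: [0.5, 0.0, 0.2]
finger_gap: 0.0501
finger_force: 0.0
clock: 24.35
tool_pos: [0.522, -0.0389, 0.013]
eef_rot: [[0.157, 0.988, -0.0], [0.988, -0.157, 0.0], [0.0, -0.0, -1.0]]
force: [-0.5, -1.1, -1.0]
finger_gap: 0.0499
finger_force: 0.0
wrist [[147, 79], [162, 233], [356, 233], [369, 77]]
[-1.1 -0.7 -0.6]
```

```bash
python3 -m handwheel '{"slide":[[0.1,0,0],[0,0,0]],"rot":[[0,0,0],[0,0,0]],"fingers":[5,5]}'
python3 -m handwheel '{"slide":[[0.1,0,0],[0,0,0]],"rot":[[0,0,0],[0,0,0]],"fingers":[5,5]}'
python3 -m handwheel '{"slide":[[0.05,0,0],[0,0,0]],"rot":[[0,0,0],[0,0,0]],"fingers":[5,5]}'
```

```text
clock: 24.6
tool_pos: [0.5221, -0.038, 0.013]
eef_rot: [[0.157, 0.988, -0.0], [0.988, -0.157, -0.0], [-0.0, -0.0, -1.0]]
force: [-0.5, -1.0, -0.1]
finger_gap: 0.0501
finger_force: 0.3
clock: 24.8
tool_pos: [0.5222, -0.0379, 0.013]
eef_rot: [[0.156, 0.988, -0.0], [0.988, -0.156, -0.001], [-0.002, -0.0, -1.0]]
force: [-1.0, -5.1, 0.2]
finger_gap: 0.0503
finger_force: 2.7
clock: 25.0
tool_pos: [0.5222, -0.0379, 0.0131]
eef_rot: [[0.156, 0.988, -0.001], [0.988, -0.156, -0.002], [-0.002, -0.0, -1.0]]
force: [-1.9, -7.7, 0.9]
finger_gap: 0.0499
finger_force: 3.7
```

Force builds against the fence at TCP x ≈ −3.3 mm in the rest frame, which is where contact was expected. I'll back off and check.

```bash
python3 -m handwheel '{"slide":[[-0.3,0,0],[-2.5,0,0],[0,0,-3],[0,0,-4],[0,0,0]],"rot":[[0,0,0],[0,0,0],[0,0,0],[0,0,0],[0,0,0]],"fingers":[5,5,5,5,5]}'
python3 - <<'E'
from o import *; from h import plane
np.set_printoptions(precision=4,suppress=True)
O=np.array([.528,-.0355]);A=np.array([[.163,.987],[-.987,.163]])
g,p=orange("wrist");w=(plane(g,p,.022)[:,:2]-O)@A.T
print(p.tolist(),w);cv2.imwrite("pics/w6.png",g["image"])
E
```

```text
clock: 25.5
tool_pos: [0.5215, -0.0653, 0.0877]
eef_rot: [[0.157, 0.988, 0.009], [0.988, -0.157, -0.003], [-0.001, 0.009, -1.0]]
force: [0.3, -0.8, 0.5]
finger_gap: 0.0499
finger_force: 0.0
[[178, 40], [186, 151], [319, 151], [325, 40]] [[ 0.0766  0.052 ]
 [ 0.0091  0.0513]
 [ 0.0094 -0.0375]
 [ 0.0771 -0.0374]]
```

View pics/w6.png

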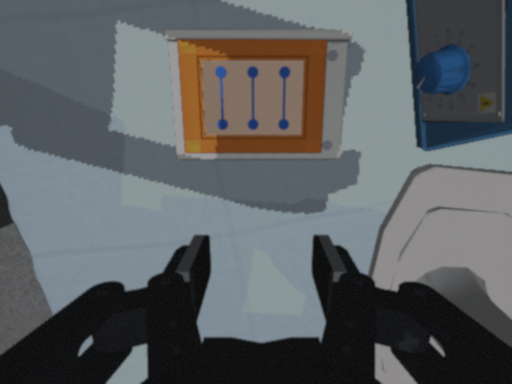

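The wrist view shows the carrier flat with its ports up, its back edge (row 40) against the fence and square, about 7 mm off-centre. I'll hand it in.

```bash
python3 -c "
from bench import *
print(job_done())"
```

```text
the job is handed in; nothing more can be done
None
```

The carrier was tipped up and over the front edge of the rest. In the last picture it lies flat with its ports up, square against the fence and about 7 mm off the middle; the job is handed in, but no verdict was returned.

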